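# Counterweigh a sample jar on the laboratory balance

### The arm

A 7-joint arm with a two-finger parallel gripper is mounted at the origin on the work surface. World frame = base frame: x ahead of the robot, y to its left, z up, the work surface at z = 0. Lengths are in mm, angles in rad, forces in N, time in s.
With the tool pointing down it reaches from about 400 to 875 mm from the base axis. Payload 4.4 kg.
Tool frame: the origin (TCP) lies midway between the tips of the shut fingers; the grasp point (between the pads) lies 19 mm behind it; z points along the fingers, y is the line along which they close (so a half turn about z gives the same grasp; the last joint's range is limited). The gripper opens to 85 mm and grips with 20 to 120 N. Pads are 22 mm wide; open, the fingers measure 114 mm over their backs; the gripper's body (76 mm by 85 mm) begins 54 mm behind the grasp point. The pads swing forward as they close: fully open they stand 13 mm farther back than shut.
Start: joints at [1.145, 0.628, 0.038, 1.517, -0.027, 0.996, -0.02], TCP at [228.885, -608.383, 231.313] pointing down, gripper open.
Joint ranges: [-3.06, 3.06], [-0.37, 2.12], [-1.25, 1.32], [0.18, 2.47], [-1.1, 4.24], [0.23, 1.98], [-2.94, 2.94]. Speed limits (rad/s): [2.57, 2.57, 3.14, 3.14, 3.14, 3.14, 3.14].

### API

Orientations are given as [roll, pitch, yaw] about the fixed x, y, z axes, in that order (R = Rz(yaw) Ry(pitch) Rx(roll)).
In Python, from cell import read_state, get_image, finish_job gives the robot as it stands.
- The arm moves only by the tool send_rows, never from a script. Its argument "series" is a list of rows, each an object of numbers: "ax", "ay", "az": the turn, a rotation vector about the tool's x, y, z in rad; "dx", "dy", "dz": the shift along the tool's x, y, z in cm; "hand": the closure, from 0 (fully open) to 1 (shut). In form: [{"ax": .., "ay": .., "az": .., "dx": .., "dy": .., "dz": .., "hand": ..}, ...]. A call has 1 to 10 rows; each row is the pose to reach, as a shift and turn from the pose commanded when the call began, along the tool's axes at that moment; what a row does not reach only later rows make up. A row lasts 1/10 s, in which the tool goes at most 50 mm and 8.59 degrees, less where a joint would pass 70% of its speed; a pose out of reach is approached as far as the arm can. A call with a gripper value outside its range is refused whole. The fingers move at their own pace and stop on an object; the grip force is fixed at half the most. Time passes only in rows, so rows that repeat a pose let the fingers close. It gives the time, the measured TCP pose, the force, the opening and the grip force at its end, in the units of the state.
- read_state(): the state, without advancing time (a new reading comes with each control period).
- get_image(name): name is "scene" or "top"; returns a dict with "pixels" (420x560x3 uint8, red, green, blue), "mtx" (3x3 intrinsics, pixels), "R" (3x3) and "t" (3): a world point X has camera coordinates R X + t. Camera axes: x right, y down, z forward; pixel columns grow to the right and rows downward; lengths in mm; the calibration is good to about 2 mm. A picture is of the moment at which its call begins. There is no depth.
- finish_job(): hands the job in; it is judged then, once.
The state is a dict: "clock": time; "qpos": joint angles; "qd": joint speeds; "tau": joint torques, N m; "eef_pos": TCP position; "tool_rot": TCP orientation; "force": force on the tool from outside, world axes, zero at the start; "torque": the same for the moment, N m; "width": finger opening in mm; "gripper_force": force on a finger pad.
Only numpy, scipy, OpenCV 4.12 (cv2) and the standard library are available. Lean on these libraries where they do the work, as an engineer would, in place of code of your own. Each camera call takes 0.05 s, during which the arm holds its last target. There are 200 camera calls.

### The job

Weigh the squat white jar: stand it upright near the middle of the balance's round pan, then stand steel weights upright on the square pan, choosing those that bring the beam as close to level as the set allows. Leave the weights that are not needed standing on the bench, and do not shift or tip the other things around.

Things in the scene. Friction and masses are not known exactly. Their poses are not given: they have to be found in the camera images.
- beam (a joint): tilt of the balance beam (rad): 0 = level, positive = square weight pan down, negative = round sample pan down, stops at +-0.16. An inner spring makes it float: about 0.0008 rad per gram of difference between the pans, wherever the load lies on a pan; past about 200 g it rests on its stop. It settles within a second
- balance: grey two-pan laboratory balance, fixed to the bench, may stand turned any way round. Origin: centre of its underside. Base 110 x 250 mm, 45 mm high, long along its own y; the beam lies along y, 75 mm up, with the round pan at +y and the square pan at -y, each 115 mm from the centre. In the middle, a pointer and white scale up to 140 mm high
- sample_pan (a point): centre of the top face of the round steel pan (for the jar), a flat disc 110 mm across, no rim, 5 mm thick, 110 mm above the bench when level; it rises and falls up to 18 mm with the beam and always stays horizontal
- weight_pan (a point): centre of the top face of the square steel pan (for the weights), a flat plate 110 x 110 mm with sides along the balance's x and y, no rim, 5 mm thick, 110 mm above the bench when level; it rises and falls up to 18 mm with the beam and always stays horizontal
- jar_mid (a point): centre (half-way up) of the closed squat white plastic jar, 48 mm across, 70 mm high, upright on the bench; its mass is unknown, 120 to 310 g. (Other fixed equipment, up to 160 mm high, lines the back and side edges of the bench, at least 80 mm from the middle of anything to be picked up)
- w200_mid (a point): centre (half-way up) of the 200 g weight: upright steel cylinder 30 mm across with a narrower grip knob on top (knob 24 mm across, the plain cylinder is the lower 30 mm), 48 mm high in all
- w100_mid (a point): centre (half-way up) of the 100 g weight: upright steel cylinder 24 mm across with a narrower grip knob on top (knob 19 mm across, the plain cylinder is the lower 24 mm), 38 mm high in all
- w50_mid (a point): centre (half-way up) of the 50 g weight: upright steel cylinder 19 mm across with a narrower grip knob on top (knob 15 mm across, the plain cylinder is the lower 19 mm), 30 mm high in all
- crucible_mid (a point): bystander, not to be disturbed: small open white porcelain crucible, 36 mm across, 32 mm high; the point is on its axis, 16 mm up
- beaker_mid (a point): bystander, not to be disturbed: small open glass beaker, 42 mm across, 58 mm high; the point is on its axis, 29 mm up
- vial_mid (a point): bystander, not to be disturbed: small amber glass bottle with black cap, 28 mm across, 50 mm high; the point is on its axis, 25 mm up
- tipbox_mid (a point): bystander, not to be disturbed: small blue box with clear lid, 62 x 47 mm, 50 mm high; the point is on its axis, 25 mm up
- flask_mid (a point): bystander, not to be disturbed: conical glass flask with a funnel, 100 mm across at its foot, funnel 84 mm, 195 mm high; the point is on its axis, 80 mm up
- washbottle_mid (a point): bystander, not to be disturbed: white wash bottle, 68 mm across, 160 mm high, thin spout on top up to 200 mm; the point is on its axis, 80 mm up
Things that resemble listed ones, but are neither listed nor needed, are in the scene too. Leave any red look-alike of the part that bears w200_mid alone.

How it is judged (in metres and radians):
At the end, for the whole second after the job is handed in: The beam floats level to within 0.027 rad (about 34 g) and at rest; the jar stands upright on the round pan, its centre within 50 mm of the pan's; every weight stands upright either on the square pan (centre within 70 mm of the pan's) or on the bench (value of joint beam between -0.027 and 0.027 rad and velocity of joint beam between -0.05 and 0.05 rad/s and horizontal distance between jar_mid and sample_pan below 0.05 m and z of jar_mid in the frame of sample_pan between 0.027 and 0.043 m and angle between jar_mid's own z axis and vertical below 0.15 rad and ((horizontal distance between w200_mid and weight_pan below 0.07 m and z of w200_mid in the frame of weight_pan between 0.016 and 0.032 m and angle between w200_mid's own z axis and vertical below 0.15 rad) or (height (world z) of w200_mid below 0.032 m and angle between w200_mid's own z axis and vertical below 0.15 rad)) and ((horizontal distance between w100_mid and weight_pan below 0.07 m and z of w100_mid in the frame of weight_pan between 0.011 and 0.027 m and angle between w100_mid's own z axis and vertical below 0.15 rad) or (height (world z) of w100_mid below 0.027 m and angle between w100_mid's own z axis and vertical below 0.15 rad)) and ((horizontal distance between w50_mid and weight_pan below 0.07 m and z of w50_mid in the frame of weight_pan between 0.007 and 0.023 m and angle between w50_mid's own z axis and vertical below 0.15 rad) or (height (world z) of w50_mid below 0.023 m and angle between w50_mid's own z axis and vertical below 0.15 rad))); the robot touches nothing.
It fails at once if a bystander is shifted by more than 30 mm or tipped over (distance of any of crucible_mid, beaker_mid, vial_mid, tipbox_mid, flask_mid, washbottle_mid from where it was at the start of the episode above 0.03 m or angle between any of crucible_mid, beaker_mid, vial_mid, tipbox_mid, flask_mid, washbottle_mid's own z axis and vertical above 0.5 rad).
It fails at once if the jar is tipped over (more than 45 degrees) (angle between jar_mid's own z axis and vertical above 0.8 rad).
It also fails if it takes over 72 s, if anything falls off the work surface, if the arm or the gripper's body presses on something with over 40 N, if the wrist force passes 120 N, or if a joint passes its speed limit or range.

## Working session

There is one attempt and no reset: what is moved stays moved. The work goes in short steps, Python scripts to look and compute and a tool call to move; the robot and the scene stay as the last step left them, time stands still between calls to the robot, and variables do not carry over. Pictures are saved under pics/ and viewed, at most 10 in all, crops included, and the job is handed in when it is done.

Besides the shell and the picture viewer there is one more tool, called after "Request:" as name(argument=value, ...) on one line, values as JSON. send_rows: Moves the arm, as the interface text tells. Its arguments: {"type":"object","properties":{"series":{"type":"array","items":{"type":"object","properties":{"ax":{"type":"number"},"ay":{"type":"number"},"az":{"type":"number"},"dx":{"type":"number"},"dy":{"type":"number"},"dz":{"type":"number"},"hand":{"type":"number"}}}}},"required":["series"]}

```bash
mkdir -p pics
cat > h.py <<'E'
import numpy as np,cv2
from cell import read_state,get_image,finish_job
def grab(n,f):
    d=get_image(n); cv2.imwrite('pics/'+f,d['pixels'][:,:,::-1]); np.savez('cal_'+n,K=d['mtx'],R=d['R'],t=d['t']); return d
def ray(n,u,v,z):
    c=np.load('cal_'+n+'.npz');K,R,t=c['K'],c['R'],np.array(c['t']).ravel()
    C=-R.T@t; d=R.T@np.linalg.solve(K,[u,v,1.]); return C+d*(z-C[2])/d[2]
def proj(n,X):
    c=np.load('cal_'+n+'.npz');p=c['K']@(c['R']@np.array(X,float)+np.array(c['t']).ravel()); return p[:2]/p[2]
E
python3 - <<'E'
from h import *
for n in('top','scene'):
    d=grab(n,n+'0.png'); print(n,d['mtx'],d['R'],d['t'],-d['R'].T@np.ravel(d['t']))
print(read_state())
a=cv2.imread('pics/top0.png');cv2.imwrite('pics/top0b.png',cv2.resize(a,(800,600),interpolation=cv2.INTER_CUBIC))
a=cv2.imread('pics/scene0.png');cv2.imwrite('pics/scene0b.png',cv2.resize(a,(800,600),interpolation=cv2.INTER_CUBIC))
E
```

```text
top [[412.88971527   0.         277.62348711]
 [  0.         412.88971527 213.78482161]
 [  0.           0.           1.        ]] [[ 0.01592192 -0.99982871  0.00943669]
 [-0.99586894 -0.01670127 -0.08925316]
 [ 0.08939548 -0.00797663 -0.99596427]] [   1.86478605  607.76312513 1312.95924069] [ 487.85010844   22.48786575 1361.88767121]
scene [[500.77572219   0.         287.51096637]
 [  0.         500.77572219 209.96876882]
 [  0.           0.           1.        ]] [[ 0.01077883  0.99992335  0.00609116]
 [ 0.59141254 -0.00146313 -0.80636783]
 [-0.80629711  0.01229409 -0.59138298]] [   7.27803682 -266.32493324 1738.32601021] [1559.03669264  -29.03829167  813.21622356]
{'clock': 0.1, 'qpos': array([ 1.14518807,  0.62923311,  0.03845373,  1.51825323, -0.02698556,
        0.99631509, -0.0200402 ]), 'qd': array([ 5.74159308e-05, -7.76098513e-04,  1.36860086e-04, -2.01588795e-03,
        9.68983731e-05, -3.31502575e-04,  8.51193387e-04]), 'tau': array([ 3.24419925e-03, -5.64531076e+01,  1.23040058e+00, -1.93973386e+01,
        1.13355916e-02,  5.39954563e-03,  4.01499540e-05]), 'eef_pos': array([ 228.68627675, -607.84972007,  230.49924259]), 'tool_rot': array([-3.13990239e+00,  3.31575729e-05,  3.59769021e-01]), 'force': array([-0.30954769, -0.00121465,  0.28362495]), 'torque': array([ 0.00152588,  0.04862818, -0.02173179]), 'gripper_force': 0.0, 'width': 85.55065338583285}
```

View pics/top0b.png

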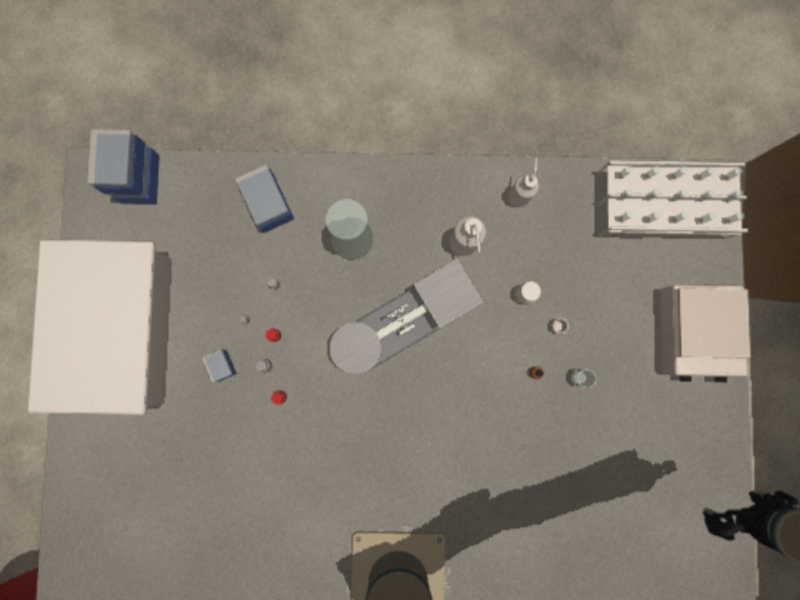

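View pics/scene0b.png

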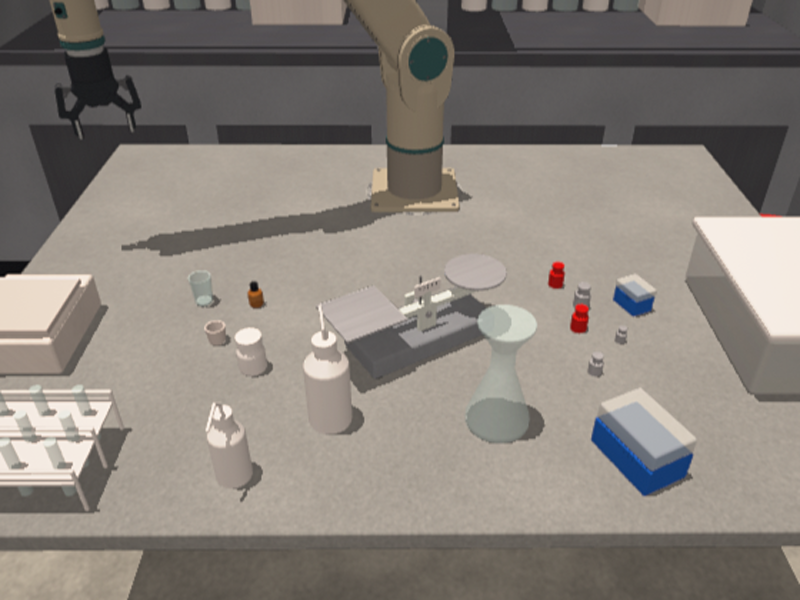

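Top view (800×600 scale): jar (530,292), next to the crucible (559,326), vial (536,373) and beaker (582,378). The round pan is at (356,348), the square pan at (449,294). Three grey cylinders match the weights: (263,366) is the largest, so w200; (272,284) w100; (244,320) w50. The red ones at (273,335) and (278,397) are look-alikes to leave alone. I'll confirm this in a crop.

Run:
```python
from h import *
a=cv2.imread('pics/top0.png')
A=cv2.resize(a[185:290,140:215],None,fx=5.6,fy=5.6,interpolation=cv2.INTER_CUBIC)
B=cv2.resize(a[180:285,225:345],None,fx=3,fy=3,interpolation=cv2.INTER_CUBIC)
Z=np.zeros((588,800,3),np.uint8);Z[:A.shape[0],:A.shape[1]]=A;Z[:B.shape[0],430:430+B.shape[1]]=B
C=cv2.resize(a[185:285,345:425],None,fx=2.6,fy=2.6,interpolation=cv2.INTER_CUBIC);Z[320:320+C.shape[0],430:430+C.shape[1]]=C
cv2.imwrite('pics/crop1.png',Z)
# candidates
for nm,u,v,z in [('jar',530,292,70),('w200',263,366,48),('w100',272,284,38),('w50',244,320,30),('red1',273,335,48),('red2',278,397,48),('rp',356,348,110),('sp',449,294,110),('cruc',559,326,32),('vial',536,373,50),('beak',582,378,58),('tip',218,365,50),('flaskT',347,219,195),('wash',471,232,160)]:
    X=ray('top',u*.7,v*.7,z); print(nm,X.round(0),'scene800',(proj('scene',X)/.7).round(0),np.hypot(X[0],X[1]).round())
```

```text
jar [ 638. -282.   70.] scene800 [248. 333.] 698.0
w200 [466. 305.  48.] scene800 [581. 284.] 557.0
w100 [650. 294.  38.] scene800 [595. 352.] 714.0
w50 [569. 356.  30.] scene800 [619. 325.] 671.0
red1 [535. 286.  48.] scene800 [578. 306.] 607.0
red2 [399. 270.  48.] scene800 [556. 264.] 482.0
rp [508.  97. 110.] scene800 [473. 269.] 517.0
sp [627. -99. 110.] scene800 [359. 310.] 634.0
cruc [ 567. -356.   32.] scene800 [216. 325.] 669.0
vial [ 460. -299.   50.] scene800 [257. 282.] 549.0
beak [ 451. -399.   58.] scene800 [204. 276.] 602.0
tip [467. 404.  50.] scene800 [634. 283.] 617.0
flaskT [765. 116. 195.] scene800 [505. 320.] 774.0
wash [ 751. -139.  160.] scene800 [326. 334.] 764.0
```

View pics/crop1.png

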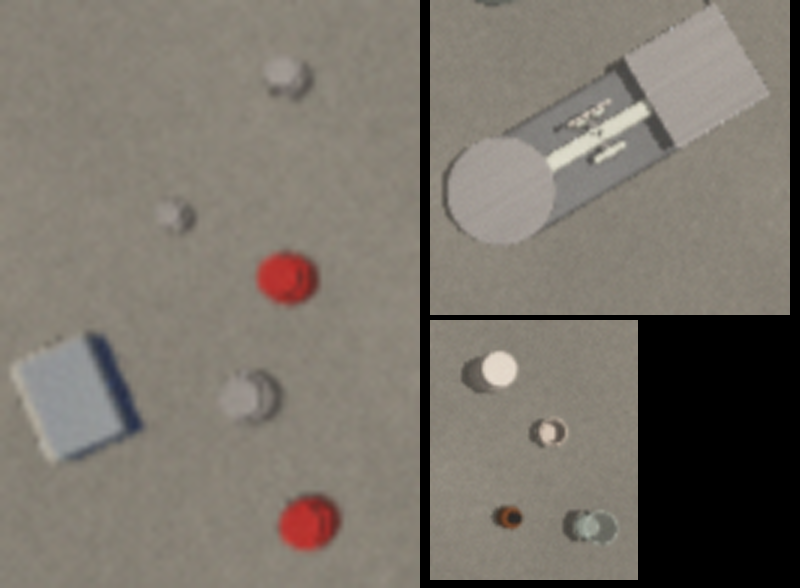

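The crop confirms it: three grey weights of clearly different size, two reds that aren't needed, and the jar at (500,369) in the crop. Next: refined positions and the first move.

```bash
cat >> h.py <<'E'
from scipy.spatial.transform import Rotation as Ro
def plan(*wps):
    s=read_state();R=Ro.from_euler('xyz',s['tool_rot']);p=np.array(s['eef_pos'])
    print('at',p.round(1),s['tool_rot'].round(3),'w',round(s['width'],1),'t',s['clock'],'q',s['qpos'].round(2))
    for x,y,z,yaw in wps:
        D=Ro.from_euler('xyz',[np.pi,0,yaw])
        print((x,y,z,yaw),'d cm',(R.inv().apply(np.array([x,y,z])-p)/10).round(2),'a',(R.inv()*D).as_rotvec().round(3))
E
python3 - <<'E'
from h import *
f=lambda c,s,o:(c+.5)/s-.5+o
P={}
for nm,u,v,z in [('jar',f(70,2.6,345),f(49,2.6,185),70),('w200',f(242,5.6,140),f(396,5.6,185),48),('w100',f(285,5.6,140),f(73,5.6,185),38),('w50',f(172,5.6,140),f(215,5.6,185),30),('rp',f(70,3,225),f(190,3,180),110),('sp',f(266,3,225),f(77.5,3,180),110)]:
    P[nm]=ray('top',u,v,z);print(nm,P[nm].round(1),(proj('scene',P[nm])/.7).round(0))
d=P['rp']-P['sp'];print(np.hypot(*d[:2]),'yaw',np.arctan2(-d[0],d[1]))
x,y,_=P['jar']
plan((x,y,140,.785),(x,y,26,.785))
E
```

```text
jar [ 641.2 -283.9   70. ] [247. 335.]
w200 [469.1 309.4  48. ] [583. 285.]
w100 [654.3 293.7  38. ] [596. 354.]
w50 [571.8 357.4  30. ] [621. 327.]
rp [510.1 100.6 110. ] [475. 270.]
sp [627.4 -96.1 110. ] [361. 310.]
229.0733305748722 yaw 0.5379798754576745
at [ 228.7 -607.8  230.5] [-3.14  0.    0.36] w 85.6 t 0.1 q [ 1.15  0.63  0.04  1.52 -0.03  1.   -0.02]
(np.float64(641.2371102239243), np.float64(-283.89506888554365), 140, 0.785) d cm [ 50.02 -15.78   9.07] a [-0.002 -0.    -0.425]
(np.float64(641.2371102239243), np.float64(-283.89506888554365), 26, 0.785) d cm [ 50.02 -15.76  20.47] a [-0.002 -0.    -0.425]
```

Request:
send_rows(series=[{"dx": 50,"dy": -15.8,"dz": 1,"az": -0.425,"ax": -0.002,"hand": 0},{"dx": 50,"dy": -15.8,"dz": 1,"az": -0.425,"ax": -0.002,"hand": 0},{"dx": 50,"dy": -15.8,"dz": 1,"az": -0.425,"ax": -0.002,"hand": 0},{"dx": 50,"dy": -15.8,"dz": 1,"az": -0.425,"ax": -0.002,"hand": 0},{"dx": 50,"dy": -15.8,"dz": 1,"az": -0.425,"ax": -0.002,"hand": 0},{"dx": 50,"dy": -15.8,"dz": 1,"az": -0.425,"ax": -0.002,"hand": 0},{"dx": 50,"dy": -15.8,"dz": 1,"az": -0.425,"ax": -0.002,"hand": 0},{"dx": 50,"dy": -15.8,"dz": 1,"az": -0.425,"ax": -0.002,"hand": 0},{"dx": 50,"dy": -15.8,"dz": 1,"az": -0.425,"ax": -0.002,"hand": 0},{"dx": 50,"dy": -15.8,"dz": 1,"az": -0.425,"ax": -0.002,"hand": 0}])

```text
invalid input at $.series[0]: expected keys ax, ay, az, dx, dy, dz, hand
```

Request:
send_rows(series=[{"hand": 0},{"hand": 0},{"hand": 0}])

```text
invalid input at $.series[0]: expected keys ax, ay, az, dx, dy, dz, hand
```

Run:
```python
from h import *
plan((641.2,-283.9,110,.785),(641.2,-283.9,26,.785))
```

```text
at [ 228.7 -607.8  230.5] [-3.14  0.    0.36] w 85.6 t 0.1 q [ 1.15  0.63  0.04  1.52 -0.03  1.   -0.02]
(641.2, -283.9, 110, 0.785) d cm [ 50.02 -15.78  12.07] a [-0.002 -0.    -0.425]
(641.2, -283.9, 26, 0.785) d cm [ 50.02 -15.76  20.47] a [-0.002 -0.    -0.425]
```

All seven keys are needed in every row.

Request:
send_rows(series=[{"ax": 0,"ay": 0,"az": -0.425,"dx": 50,"dy": -15.8,"dz": 1,"hand": 0},{"ax": 0,"ay": 0,"az": -0.425,"dx": 50,"dy": -15.8,"dz": 1,"hand": 0},{"ax": 0,"ay": 0,"az": -0.425,"dx": 50,"dy": -15.8,"dz": 1,"hand": 0},{"ax": 0,"ay": 0,"az": -0.425,"dx": 50,"dy": -15.8,"dz": 1,"hand": 0},{"ax": 0,"ay": 0,"az": -0.425,"dx": 50,"dy": -15.8,"dz": 1,"hand": 0},{"ax": 0,"ay": 0,"az": -0.425,"dx": 50,"dy": -15.8,"dz": 1,"hand": 0},{"ax": 0,"ay": 0,"az": -0.425,"dx": 50,"dy": -15.8,"dz": 1,"hand": 0},{"ax": 0,"ay": 0,"az": -0.425,"dx": 50,"dy": -15.8,"dz": 1,"hand": 0},{"ax": 0,"ay": 0,"az": -0.425,"dx": 50,"dy": -15.8,"dz": 1,"hand": 0},{"ax": 0,"ay": 0,"az": -0.425,"dx": 50,"dy": -15.8,"dz": 1,"hand": 0}])

```text
clock: 1.1
eef_pos: [623.1, -298.0, 221.3]
tool_rot: [-3.141, 0.0, 0.785]
force: [0.6, -0.7, 0.1]
width: 85.3
gripper_force: 0.0
```

Request:
send_rows(series=[{"ax": 0,"ay": 0,"az": 0,"dx": 0,"dy": 0,"dz": 0,"hand": 0},{"ax": 0,"ay": 0,"az": 0,"dx": 0,"dy": 0,"dz": 0,"hand": 0},{"ax": 0,"ay": 0,"az": 0,"dx": 0,"dy": 0,"dz": 0,"hand": 0}])

```text
clock: 1.4
eef_pos: [620.6, -301.1, 221.3]
tool_rot: [-3.141, 0.002, 0.783]
force: [-0.7, -0.1, -0.1]
width: 85.5
gripper_force: 0.0
```

Run:
```python
from h import *
plan((641.2,-283.9,110,.785),(641.2,-283.9,26,.785))
```

```text
at [ 620.6 -301.1  221.3] [-3.141e+00  2.000e-03  7.830e-01] w 85.5 t 1.4 q [ 0.45  0.7  -0.07  1.4   0.05  1.05 -0.42]
(641.2, -283.9, 110, 0.785) d cm [ 2.7   0.24 11.13] a [-0.001  0.002 -0.002]
(641.2, -283.9, 26, 0.785) d cm [ 2.71  0.25 19.53] a [-0.001  0.002 -0.002]
```

Request:
send_rows(series=[{"ax": 0,"ay": 0.002,"az": 0,"dx": 2.7,"dy": 0.25,"dz": 0,"hand": 0},{"ax": 0,"ay": 0.002,"az": 0,"dx": 2.7,"dy": 0.25,"dz": 5,"hand": 0},{"ax": 0,"ay": 0.002,"az": 0,"dx": 2.7,"dy": 0.25,"dz": 9,"hand": 0},{"ax": 0,"ay": 0.002,"az": 0,"dx": 2.7,"dy": 0.25,"dz": 12,"hand": 0},{"ax": 0,"ay": 0.002,"az": 0,"dx": 2.7,"dy": 0.25,"dz": 14,"hand": 0},{"ax": 0,"ay": 0.002,"az": 0,"dx": 2.7,"dy": 0.25,"dz": 16,"hand": 0},{"ax": 0,"ay": 0.002,"az": 0,"dx": 2.7,"dy": 0.25,"dz": 18,"hand": 0},{"ax": 0,"ay": 0.002,"az": 0,"dx": 2.7,"dy": 0.25,"dz": 19.5,"hand": 0},{"ax": 0,"ay": 0.002,"az": 0,"dx": 2.7,"dy": 0.25,"dz": 19.5,"hand": 0}])

```text
clock: 2.3
eef_pos: [640.1, -283.2, 24.5]
tool_rot: [-3.138, 0.001, 0.783]
force: [-1.2, -0.4, -0.6]
width: 85.5
gripper_force: 0.0
```

Request:
send_rows(series=[{"ax": 0,"ay": 0,"az": 0,"dx": 0,"dy": 0,"dz": 0,"hand": 1},{"ax": 0,"ay": 0,"az": 0,"dx": 0,"dy": 0,"dz": 0,"hand": 1},{"ax": 0,"ay": 0,"az": 0,"dx": 0,"dy": 0,"dz": 0,"hand": 1},{"ax": 0,"ay": 0,"az": 0,"dx": 0,"dy": 0,"dz": 0,"hand": 1},{"ax": 0,"ay": 0,"az": 0,"dx": 0,"dy": 0,"dz": 0,"hand": 1},{"ax": 0,"ay": 0,"az": 0,"dx": 0,"dy": 0,"dz": 0,"hand": 1},{"ax": 0,"ay": 0,"az": 0,"dx": 0,"dy": 0,"dz": 0,"hand": 1},{"ax": 0,"ay": 0,"az": 0,"dx": 0,"dy": 0,"dz": 0,"hand": 1}])

```text
clock: 3.1
eef_pos: [643.7, -282.7, 28.8]
tool_rot: [3.139, -0.003, 0.785]
force: [-1.2, 0.7, 5.1]
width: 45.6
gripper_force: 60.9
```

Request:
send_rows(series=[{"ax": 0,"ay": 0,"az": 0,"dx": 0,"dy": 0,"dz": -2,"hand": 1},{"ax": 0,"ay": 0,"az": 0,"dx": 0,"dy": 0,"dz": -5,"hand": 1},{"ax": 0,"ay": 0,"az": 0,"dx": 0,"dy": 0,"dz": -9,"hand": 1},{"ax": 0,"ay": 0,"az": 0,"dx": 0,"dy": 0,"dz": -13,"hand": 1},{"ax": 0,"ay": 0,"az": 0,"dx": 0,"dy": 0,"dz": -16,"hand": 1},{"ax": 0,"ay": 0,"az": 0,"dx": 0,"dy": 0,"dz": -18,"hand": 1},{"ax": 0,"ay": 0,"az": 0,"dx": 0,"dy": 0,"dz": -19,"hand": 1},{"ax": 0,"ay": 0,"az": 0,"dx": 0,"dy": 0,"dz": -19,"hand": 1}])

```text
clock: 3.9
eef_pos: [643.2, -282.8, 218.3]
tool_rot: [3.139, -0.003, 0.785]
force: [0.3, 0.5, -2.4]
width: 44.8
gripper_force: 62.4
```

Run:
```python
from h import *
plan((510.1,100.6,215,.785),(510.1,100.6,122,.785))
print(read_state()['force'])
```

```text
at [ 643.2 -282.8  218.3] [ 3.139e+00 -3.000e-03  7.850e-01] w 44.8 t 3.9 q [ 0.41  0.72 -0.07  1.37  0.05  1.05 -0.45]
(510.1, 100.6, 215, 0.785) d cm [ 17.67 -36.53   0.29] a [ 0.002 -0.003 -0.   ]
(510.1, 100.6, 122, 0.785) d cm [ 17.64 -36.55   9.59] a [ 0.002 -0.003 -0.   ]
[ 0.3171471   0.52382567 -2.38938892]
```

Request:
send_rows(series=[{"ax": 0.002,"ay": -0.003,"az": 0,"dx": 1.2,"dy": -2.4,"dz": 0,"hand": 1},{"ax": 0.002,"ay": -0.003,"az": 0,"dx": 3.2,"dy": -6.6,"dz": 0,"hand": 1},{"ax": 0.002,"ay": -0.003,"az": 0,"dx": 5.2,"dy": -10.8,"dz": 0,"hand": 1},{"ax": 0.002,"ay": -0.003,"az": 0,"dx": 7.2,"dy": -15,"dz": 0,"hand": 1},{"ax": 0.002,"ay": -0.003,"az": 0,"dx": 9.2,"dy": -19,"dz": 0,"hand": 1},{"ax": 0.002,"ay": -0.003,"az": 0,"dx": 11.2,"dy": -23.2,"dz": 0,"hand": 1},{"ax": 0.002,"ay": -0.003,"az": 0,"dx": 13.2,"dy": -27.4,"dz": 0,"hand": 1},{"ax": 0.002,"ay": -0.003,"az": 0,"dx": 15.2,"dy": -31.5,"dz": 0,"hand": 1},{"ax": 0.002,"ay": -0.003,"az": 0,"dx": 16.8,"dy": -34.8,"dz": 0,"hand": 1},{"ax": 0.002,"ay": -0.003,"az": 0,"dx": 17.7,"dy": -36.5,"dz": 0,"hand": 1}])

```text
clock: 4.9
eef_pos: [507.1, 104.8, 215.8]
tool_rot: [-3.136, 0.003, 0.79]
force: [0.6, -0.3, -2.8]
width: 44.8
gripper_force: 62.4
```

Request:
send_rows(series=[{"ax": 0,"ay": 0,"az": 0,"dx": 0,"dy": 0,"dz": 0,"hand": 1},{"ax": 0,"ay": 0,"az": 0,"dx": 0,"dy": 0,"dz": 0,"hand": 1},{"ax": 0,"ay": 0,"az": 0,"dx": 0,"dy": 0,"dz": 0,"hand": 1}])

```text
clock: 5.2
eef_pos: [509.9, 99.1, 216.5]
tool_rot: [-3.14, 0.003, 0.783]
force: [-0.4, 0.2, -2.9]
width: 45.1
gripper_force: 62.4
```

Run:
```python
from h import *
grab('scene','s1.png')
a=cv2.imread('pics/s1.png');cv2.imwrite('pics/s1b.png',cv2.resize(a[60:300,130:450],None,fx=2.5,fy=2.5,interpolation=cv2.INTER_CUBIC))
plan((510.1,100.6,150,.785),(510.1,100.6,122,.785))
print(read_state()['force'])
```

```text
at [510.   99.1 216.6] [-3.14e+00  2.00e-03  7.82e-01] w 44.4 t 5.25 q [-0.19  0.46 -0.08  1.89  0.05  0.79 -1.09]
(510.1, 100.6, 150, 0.785) d cm [ 0.13 -0.09  6.66] a [-0.002  0.002 -0.003]
(510.1, 100.6, 122, 0.785) d cm [ 0.13 -0.09  9.46] a [-0.002  0.002 -0.003]
[-0.20305352 -0.83287777 -1.96533259]
```

View pics/s1b.png

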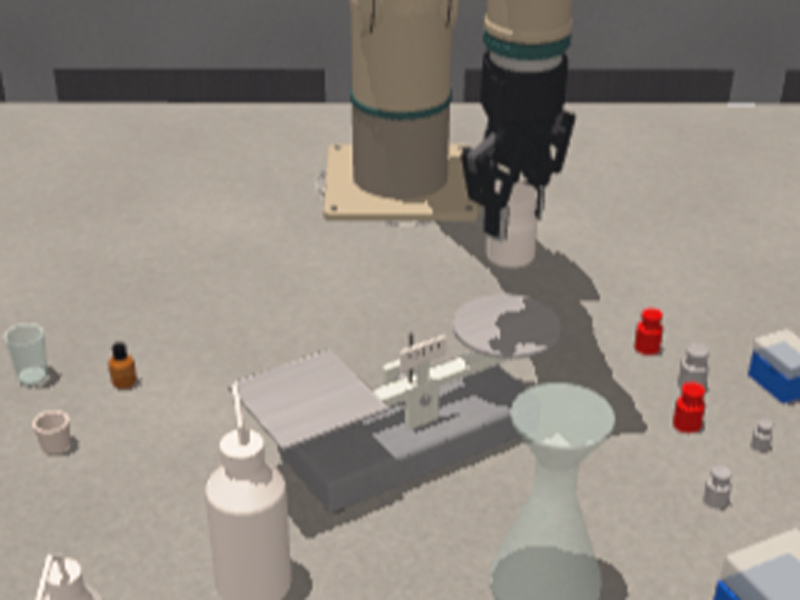

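The jar hangs upright in the gripper (crop (511,225)), directly over the round pan (505,323). Lowering it now.

Request:
send_rows(series=[{"ax": 0,"ay": 0,"az": 0,"dx": 0.1,"dy": -0.1,"dz": 3,"hand": 1},{"ax": 0,"ay": 0,"az": 0,"dx": 0.1,"dy": -0.1,"dz": 5,"hand": 1},{"ax": 0,"ay": 0,"az": 0,"dx": 0.1,"dy": -0.1,"dz": 6.5,"hand": 1},{"ax": 0,"ay": 0,"az": 0,"dx": 0.1,"dy": -0.1,"dz": 7.5,"hand": 1},{"ax": 0,"ay": 0,"az": 0,"dx": 0.1,"dy": -0.1,"dz": 8.2,"hand": 1},{"ax": 0,"ay": 0,"az": 0,"dx": 0.1,"dy": -0.1,"dz": 8.8,"hand": 1},{"ax": 0,"ay": 0,"az": 0,"dx": 0.1,"dy": -0.1,"dz": 9.3,"hand": 1},{"ax": 0,"ay": 0,"az": 0,"dx": 0.1,"dy": -0.1,"dz": 9.3,"hand": 1},{"ax": 0,"ay": 0,"az": 0,"dx": 0.1,"dy": -0.1,"dz": 9.3,"hand": 1}])

```text
clock: 6.15
eef_pos: [510.1, 102.3, 124.5]
tool_rot: [-3.14, 0.0, 0.785]
force: [0.2, -1.8, -0.9]
width: 44.9
gripper_force: 62.6
```

Request:
send_rows(series=[{"ax": 0,"ay": 0,"az": 0,"dx": 0,"dy": 0,"dz": 0,"hand": 0.4},{"ax": 0,"ay": 0,"az": 0,"dx": 0,"dy": 0,"dz": 0,"hand": 0.3},{"ax": 0,"ay": 0,"az": 0,"dx": 0,"dy": 0,"dz": 0,"hand": 0.2},{"ax": 0,"ay": 0,"az": 0,"dx": 0,"dy": 0,"dz": 0,"hand": 0.1},{"ax": 0,"ay": 0,"az": 0,"dx": 0,"dy": 0,"dz": 0,"hand": 0},{"ax": 0,"ay": 0,"az": 0,"dx": 0,"dy": 0,"dz": 0,"hand": 0},{"ax": 0,"ay": 0,"az": 0,"dx": 0,"dy": 0,"dz": 0,"hand": 0}])

```text
clock: 6.85
eef_pos: [509.7, 102.3, 124.2]
tool_rot: [-3.14, 0.001, 0.785]
force: [-0.4, -0.2, 0.2]
width: 85.5
gripper_force: 0.0
```

Request:
send_rows(series=[{"ax": 0,"ay": 0,"az": 0,"dx": 0,"dy": 0,"dz": -1,"hand": 0},{"ax": 0,"ay": 0,"az": 0,"dx": 0,"dy": 0,"dz": -3,"hand": 0},{"ax": 0,"ay": 0,"az": 0,"dx": 0,"dy": 0,"dz": -6,"hand": 0},{"ax": 0,"ay": 0,"az": 0,"dx": 0,"dy": 0,"dz": -9.5,"hand": 0},{"ax": 0,"ay": 0,"az": 0,"dx": 0,"dy": 0,"dz": -12,"hand": 0},{"ax": 0,"ay": 0,"az": 0,"dx": 0,"dy": 0,"dz": -12,"hand": 0}])

```text
clock: 7.45
eef_pos: [512.4, 102.8, 248.4]
tool_rot: [3.139, -0.006, 0.785]
force: [2.2, -0.2, 0.1]
width: 85.6
gripper_force: 0.0
```

Run:
```python
from h import *
grab('scene','s2.png')
a=cv2.imread('pics/s2.png');cv2.imwrite('pics/s2b.png',cv2.resize(a[150:280,200:375],None,fx=4.5,fy=4.5,interpolation=cv2.INTER_CUBIC))
plan((469.1,309.4,235,0),(469.1,309.4,120,0))
for z in(92,100,110,128):
  print(z,[((proj('scene',[X,Y,z])-[200,150])*4.5).round(0) for X,Y in((510.1,100.6),(627.4,-96.1))])
print(read_state()['force'])
```

```text
at [511.1 102.4 246.4] [ 3.141e+00 -3.000e-03  7.850e-01] w 85.2 t 7.5 q [-0.19  0.43 -0.09  1.86  0.05  0.86 -1.09]
(469.1, 309.4, 235, 0) d cm [ 11.64 -17.62   1.17] a [-0.001 -0.003  0.785]
(469.1, 309.4, 120, 0) d cm [ 11.61 -17.62  12.67] a [-0.001 -0.003  0.785]
92 [array([595., 201.]), array([238., 329.])]
100 [array([596., 189.]), array([237., 316.])]
110 [array([597., 174.]), array([237., 301.])]
128 [array([599., 148.]), array([235., 273.])]
[ 0.12538823 -0.56576303 -0.53423397]
```

View pics/s2b.png

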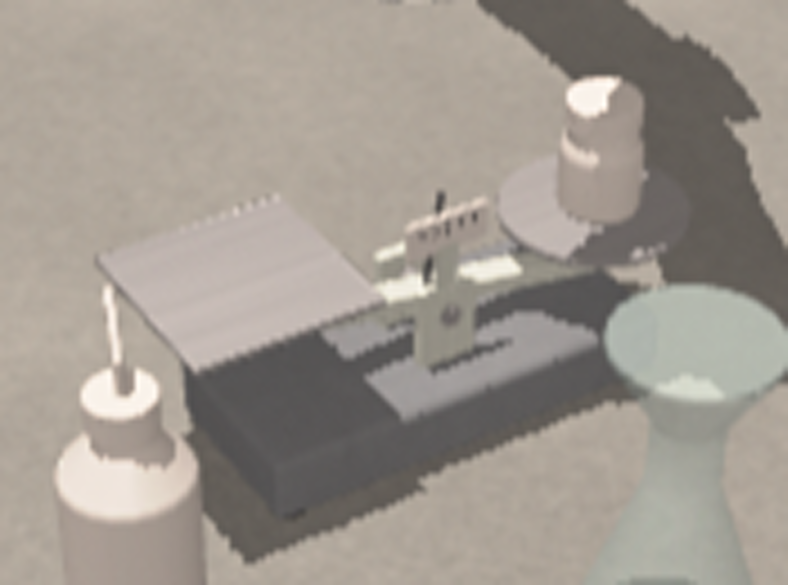

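The jar stands upright on the round pan (crop (600,150)), and the round pan is at or near its lower stop. The lift force also suggests about 250 g. So w200 goes first, then I read the beam.

Request:
send_rows(series=[{"ax": 0,"ay": -0.003,"az": 0.785,"dx": 11.6,"dy": -17.6,"dz": 1,"hand": 0.35},{"ax": 0,"ay": -0.003,"az": 0.785,"dx": 11.6,"dy": -17.6,"dz": 1,"hand": 0.35},{"ax": 0,"ay": -0.003,"az": 0.785,"dx": 11.6,"dy": -17.6,"dz": 1,"hand": 0.35},{"ax": 0,"ay": -0.003,"az": 0.785,"dx": 11.6,"dy": -17.6,"dz": 1,"hand": 0.35},{"ax": 0,"ay": -0.003,"az": 0.785,"dx": 11.6,"dy": -17.6,"dz": 1,"hand": 0.35},{"ax": 0,"ay": -0.003,"az": 0.785,"dx": 11.6,"dy": -17.6,"dz": 1,"hand": 0.35},{"ax": 0,"ay": -0.003,"az": 0.785,"dx": 11.6,"dy": -17.6,"dz": 6,"hand": 0.35},{"ax": 0,"ay": -0.003,"az": 0.785,"dx": 11.6,"dy": -17.6,"dz": 11,"hand": 0.35},{"ax": 0,"ay": -0.003,"az": 0.785,"dx": 11.6,"dy": -17.6,"dz": 12.7,"hand": 0.35},{"ax": 0,"ay": -0.003,"az": 0.785,"dx": 11.6,"dy": -17.6,"dz": 12.7,"hand": 0.35}])

```text
clock: 8.5
eef_pos: [464.5, 306.9, 113.6]
tool_rot: [3.136, 0.012, -0.0]
force: [-0.3, -0.2, 0.1]
width: 55.4
gripper_force: 0.0
```

Run:
```python
from h import *
d=grab('top','t2.png')
a=cv2.imread('pics/t2.png');cv2.imwrite('pics/t2b.png',cv2.resize(a[170:320,120:320],None,fx=4,fy=4,interpolation=cv2.INTER_CUBIC))
plan((469.1,309.4,60,0),(469.1,309.4,20,0))
```

```text
at [466.2 307.9 115.7] [ 3.139  0.008 -0.   ] w 55.7 t 8.55 q [-0.68  0.66  0.08  1.87 -0.09  0.62 -2.12]
(469.1, 309.4, 60, 0) d cm [ 0.34 -0.17  5.57] a [ 0.003  0.008 -0.   ]
(469.1, 309.4, 20, 0) d cm [ 0.37 -0.18  9.57] a [ 0.003  0.008 -0.   ]
```

Request:
send_rows(series=[{"ax": 0,"ay": 0.004,"az": 0,"dx": 0.2,"dy": -0.1,"dz": 3,"hand": 0.35},{"ax": 0,"ay": 0.004,"az": 0,"dx": 0.2,"dy": -0.1,"dz": 6,"hand": 0.35},{"ax": 0,"ay": 0.004,"az": 0,"dx": 0.2,"dy": -0.1,"dz": 8,"hand": 0.35},{"ax": 0,"ay": 0.004,"az": 0,"dx": 0.2,"dy": -0.1,"dz": 9.5,"hand": 0.35},{"ax": 0,"ay": 0.004,"az": 0,"dx": 0.2,"dy": -0.1,"dz": 9.5,"hand": 0.35},{"ax": 0,"ay": 0.004,"az": 0,"dx": 0.2,"dy": -0.1,"dz": 9.5,"hand": 0.35}])

```text
clock: 9.15
eef_pos: [469.7, 310.2, 23.3]
tool_rot: [-3.141, -0.001, -0.0]
force: [0.1, -0.8, -0.0]
width: 55.6
gripper_force: 0.0
```

Request:
send_rows(series=[{"ax": 0,"ay": 0,"az": 0,"dx": 0,"dy": 0,"dz": 0,"hand": 1},{"ax": 0,"ay": 0,"az": 0,"dx": 0,"dy": 0,"dz": 0,"hand": 1},{"ax": 0,"ay": 0,"az": 0,"dx": 0,"dy": 0,"dz": 0,"hand": 1},{"ax": 0,"ay": 0,"az": 0,"dx": 0,"dy": 0,"dz": 0,"hand": 1},{"ax": 0,"ay": 0,"az": 0,"dx": 0,"dy": 0,"dz": 0,"hand": 1},{"ax": 0,"ay": 0,"az": 0,"dx": 0,"dy": 0,"dz": 0,"hand": 1},{"ax": 0,"ay": 0,"az": 0,"dx": 0,"dy": 0,"dz": 0,"hand": 1}])

```text
clock: 9.85
eef_pos: [469.8, 310.4, 24.0]
tool_rot: [-3.14, -0.001, -0.0]
force: [-0.3, 0.7, 6.2]
width: 26.2
gripper_force: 58.6
```

Request:
send_rows(series=[{"ax": 0,"ay": 0,"az": 0,"dx": 0,"dy": 0,"dz": -2,"hand": 1},{"ax": 0,"ay": 0,"az": 0,"dx": 0,"dy": 0,"dz": -5,"hand": 1},{"ax": 0,"ay": 0,"az": 0,"dx": 0,"dy": 0,"dz": -9,"hand": 1},{"ax": 0,"ay": 0,"az": 0,"dx": 0,"dy": 0,"dz": -13,"hand": 1},{"ax": 0,"ay": 0,"az": 0,"dx": 0,"dy": 0,"dz": -17,"hand": 1},{"ax": 0,"ay": 0,"az": 0,"dx": 0,"dy": 0,"dz": -20.5,"hand": 1},{"ax": 0,"ay": 0,"az": 0,"dx": 0,"dy": 0,"dz": -22.5,"hand": 1},{"ax": 0,"ay": 0,"az": 0,"dx": 0,"dy": 0,"dz": -22.5,"hand": 1}])

```text
clock: 10.65
eef_pos: [470.7, 310.8, 251.0]
tool_rot: [-3.138, -0.005, -0.0]
force: [0.5, 0.5, -1.1]
width: 26.4
gripper_force: 59.5
```

Run:
```python
from h import *
bx=np.array([np.cos(.54),np.sin(.54)])
for o in(-32,0,32): print(o,np.array([627.4,-96.1])+o*bx)
x,y=np.array([627.4,-96.1])
plan((x,y,240,.54),(x,y,145,.54)); print(read_state()['force'])
```

```text
-32 [ 599.9533222  -112.55235173]
0 [627.4 -96.1]
32 [654.8466778  -79.64764827]
at [470.7 310.8 251. ] [-3.138 -0.005 -0.   ] w 26.4 t 10.65 q [-0.71  0.48  0.11  1.75 -0.07  0.91 -2.14]
(np.float64(627.4), np.float64(-96.1), 240, 0.54) d cm [15.67 40.69  1.02] a [-0.002 -0.006 -0.54 ]
(np.float64(627.4), np.float64(-96.1), 145, 0.54) d cm [15.63 40.73 10.52] a [-0.002 -0.006 -0.54 ]
[ 0.49419067  0.47120204 -1.13115568]
```

Request:
send_rows(series=[{"ax": 0,"ay": -0.006,"az": -0.06,"dx": 1,"dy": 2.5,"dz": 0,"hand": 1},{"ax": 0,"ay": -0.006,"az": -0.12,"dx": 2.7,"dy": 7,"dz": 0,"hand": 1},{"ax": 0,"ay": -0.006,"az": -0.18,"dx": 4.4,"dy": 11.5,"dz": 0,"hand": 1},{"ax": 0,"ay": -0.006,"az": -0.24,"dx": 6.1,"dy": 16,"dz": 0,"hand": 1},{"ax": 0,"ay": -0.006,"az": -0.3,"dx": 7.8,"dy": 20.5,"dz": 0,"hand": 1},{"ax": 0,"ay": -0.006,"az": -0.36,"dx": 9.6,"dy": 25,"dz": 0,"hand": 1},{"ax": 0,"ay": -0.006,"az": -0.42,"dx": 11.3,"dy": 29.5,"dz": 0,"hand": 1},{"ax": 0,"ay": -0.006,"az": -0.48,"dx": 13,"dy": 34,"dz": 0,"hand": 1},{"ax": 0,"ay": -0.006,"az": -0.54,"dx": 14.7,"dy": 38.3,"dz": 0,"hand": 1},{"ax": 0,"ay": -0.006,"az": -0.54,"dx": 15.7,"dy": 40.7,"dz": 0,"hand": 1}])

```text
clock: 11.65
eef_pos: [625.5, -102.9, 245.6]
tool_rot: [-3.141, 0.01, 0.536]
force: [0.3, -0.2, -2.0]
width: 26.2
gripper_force: 59.5
```

Request:
send_rows(series=[{"ax": 0,"ay": 0,"az": 0,"dx": 0,"dy": 0,"dz": 0,"hand": 1},{"ax": 0,"ay": 0,"az": 0,"dx": 0,"dy": 0,"dz": 0,"hand": 1},{"ax": 0,"ay": 0,"az": 0,"dx": 0,"dy": 0,"dz": 0,"hand": 1}])

```text
clock: 11.95
eef_pos: [625.2, -95.3, 246.4]
tool_rot: [-3.138, 0.008, 0.542]
force: [0.5, 0.5, -2.3]
width: 26.6
gripper_force: 59.6
```

Run:
```python
from h import *
plan((627.4,-96.1,165,.54),(627.4,-96.1,137,.54)); print(read_state()['force'])
```

```text
at [625.2 -95.3 246.4] [-3.138  0.008  0.542] w 26.6 t 11.95 q [ 0.11  0.59 -0.    1.54  0.    1.02 -0.92]
(627.4, -96.1, 165, 0.54) d cm [0.2  0.22 8.14] a [-0.004  0.008  0.002]
(627.4, -96.1, 137, 0.54) d cm [ 0.22  0.23 10.94] a [-0.004  0.008  0.002]
[ 0.49982915  0.48773502 -2.25863743]
```

Request:
send_rows(series=[{"ax": 0,"ay": 0.006,"az": 0,"dx": 0.2,"dy": 0.2,"dz": 3,"hand": 1},{"ax": 0,"ay": 0.006,"az": 0,"dx": 0.2,"dy": 0.2,"dz": 6,"hand": 1},{"ax": 0,"ay": 0.006,"az": 0,"dx": 0.2,"dy": 0.2,"dz": 8,"hand": 1},{"ax": 0,"ay": 0.006,"az": 0,"dx": 0.2,"dy": 0.2,"dz": 9,"hand": 1},{"ax": 0,"ay": 0.006,"az": 0,"dx": 0.2,"dy": 0.2,"dz": 10,"hand": 1},{"ax": 0,"ay": 0.006,"az": 0,"dx": 0.2,"dy": 0.2,"dz": 10.9,"hand": 1},{"ax": 0,"ay": 0.006,"az": 0,"dx": 0.2,"dy": 0.2,"dz": 10.9,"hand": 1},{"ax": 0,"ay": 0.006,"az": 0,"dx": 0.2,"dy": 0.2,"dz": 10.9,"hand": 1}])

```text
clock: 12.75
eef_pos: [628.5, -97.8, 139.0]
tool_rot: [-3.14, -0.0, 0.54]
force: [-1.2, 1.7, 1.2]
width: 26.1
gripper_force: 59.8
```

Request:
send_rows(series=[{"ax": 0,"ay": 0,"az": 0,"dx": 0,"dy": 0,"dz": 0,"hand": 0.65},{"ax": 0,"ay": 0,"az": 0,"dx": 0,"dy": 0,"dz": 0,"hand": 0.55},{"ax": 0,"ay": 0,"az": 0,"dx": 0,"dy": 0,"dz": 0,"hand": 0.45},{"ax": 0,"ay": 0,"az": 0,"dx": 0,"dy": 0,"dz": 0,"hand": 0.35},{"ax": 0,"ay": 0,"az": 0,"dx": 0,"dy": 0,"dz": 0,"hand": 0.35}])

```text
clock: 13.25
eef_pos: [628.3, -98.2, 138.6]
tool_rot: [-3.14, 0.0, 0.54]
force: [1.3, 0.1, 0.0]
width: 55.5
gripper_force: 0.0
```

Request:
send_rows(series=[{"ax": 0,"ay": 0,"az": 0,"dx": 0,"dy": 0,"dz": -1,"hand": 0.35},{"ax": 0,"ay": 0,"az": 0,"dx": 0,"dy": 0,"dz": -3,"hand": 0.35},{"ax": 0,"ay": 0,"az": 0,"dx": 0,"dy": 0,"dz": -6,"hand": 0.35},{"ax": 0,"ay": 0,"az": 0,"dx": 0,"dy": 0,"dz": -9,"hand": 0.35},{"ax": 0,"ay": 0,"az": 0,"dx": 0,"dy": 0,"dz": -10.5,"hand": 0.35},{"ax": 0,"ay": 0,"az": 0,"dx": 0,"dy": 0,"dz": -10.5,"hand": 0.35}])

```text
clock: 13.85
eef_pos: [630.1, -98.5, 246.9]
tool_rot: [3.139, -0.004, 0.54]
force: [-0.4, -0.3, 0.7]
width: 55.3
gripper_force: 0.0
```

Run:
```python
from h import *
plan((571.8,357.4,240,0),(654.3,293.7,240,0)); print(read_state()['force'])
```

```text
at [630.1 -98.5 246.9] [ 3.139 -0.004  0.54 ] w 55.3 t 13.85 q [ 0.11  0.59 -0.    1.54  0.    1.   -0.92]
(571.8, 357.4, 240, 0) d cm [ 18.43 -42.1    0.67] a [ 0.001 -0.005  0.54 ]
(654.3, 293.7, 240, 0) d cm [ 22.23 -32.4    0.71] a [ 0.001 -0.005  0.54 ]
[-0.43370826 -0.3454167   0.68084324]
```

Request:
send_rows(series=[{"ax": 0,"ay": -0.005,"az": 0.06,"dx": 2,"dy": -4,"dz": 0,"hand": 0.35},{"ax": 0,"ay": -0.005,"az": 0.12,"dx": 4,"dy": -9,"dz": 0,"hand": 0.35},{"ax": 0,"ay": -0.005,"az": 0.18,"dx": 6,"dy": -13.5,"dz": 0,"hand": 0.35},{"ax": 0,"ay": -0.005,"az": 0.24,"dx": 8,"dy": -18,"dz": 0,"hand": 0.35},{"ax": 0,"ay": -0.005,"az": 0.3,"dx": 10,"dy": -22.5,"dz": 0,"hand": 0.35},{"ax": 0,"ay": -0.005,"az": 0.36,"dx": 12,"dy": -27,"dz": 0,"hand": 0.35},{"ax": 0,"ay": -0.005,"az": 0.42,"dx": 14,"dy": -31.5,"dz": 0,"hand": 0.35},{"ax": 0,"ay": -0.005,"az": 0.48,"dx": 16,"dy": -36,"dz": 0,"hand": 0.35},{"ax": 0,"ay": -0.005,"az": 0.54,"dx": 17.6,"dy": -40,"dz": 0,"hand": 0.35},{"ax": 0,"ay": -0.005,"az": 0.54,"dx": 18.4,"dy": -42.1,"dz": 0,"hand": 0.35}])

```text
clock: 14.85
eef_pos: [566.8, 363.1, 242.5]
tool_rot: [-3.14, 0.009, 0.004]
force: [-0.1, -0.1, -0.1]
width: 55.3
gripper_force: 0.0
```

Request:
send_rows(series=[{"ax": 0,"ay": 0,"az": 0,"dx": 0,"dy": 0,"dz": 0,"hand": 0.35},{"ax": 0,"ay": 0,"az": 0,"dx": 0,"dy": 0,"dz": 0,"hand": 0.35},{"ax": 0,"ay": 0,"az": 0,"dx": 0,"dy": 0,"dz": 0,"hand": 0.35},{"ax": 0,"ay": 0,"az": 0,"dx": 0,"dy": 0,"dz": 0,"hand": 0.35}])

```text
clock: 15.25
eef_pos: [570.5, 355.4, 243.9]
tool_rot: [3.14, 0.006, -0.003]
force: [0.2, -1.6, -0.1]
width: 55.7
gripper_force: 0.0
```

Run:
```python
from h import *
grab('scene','s3.png')
a=cv2.imread('pics/s3.png');cv2.imwrite('pics/s3b.png',cv2.resize(a[150:280,200:375],None,fx=4.5,fy=4.5,interpolation=cv2.INTER_CUBIC))
plan((571.8,357.4,100,0),(571.8,357.4,8,0),(654.3,293.7,100,0))
c=np.array([627.4,-96.1]);b=np.array([np.cos(.538),np.sin(.538)]);y=np.array([-b[1],b[0]])
for z in(105,110,115,120,125):
  print(z,'sq',[((proj('scene',[*(c+55*(i*b+j*y)),z])-[200,150])*4.5+1.75).round(0).tolist() for i,j in((1,1),(1,-1),(-1,-1),(-1,1))])
```

```text
at [570.4 355.7 244.1] [ 3.141e+00  6.000e-03 -3.000e-03] w 55.7 t 15.3 q [-0.67  0.66  0.14  1.43 -0.1   1.07 -2.09]
(571.8, 357.4, 100, 0) d cm [ 0.22 -0.19 14.4 ] a [ 0.001  0.006 -0.003]
(571.8, 357.4, 8, 0) d cm [ 0.28 -0.19 23.6 ] a [ 0.001  0.006 -0.003]
(654.3, 293.7, 100, 0) d cm [ 8.49  6.16 14.36] a [ 0.001  0.006 -0.003]
105 sq [[384.0, 333.0], [193.0, 403.0], [97.0, 289.0], [280.0, 227.0]]
110 sq [[384.0, 325.0], [192.0, 396.0], [96.0, 281.0], [280.0, 219.0]]
115 sq [[384.0, 317.0], [192.0, 388.0], [95.0, 273.0], [279.0, 212.0]]
120 sq [[384.0, 309.0], [191.0, 380.0], [95.0, 266.0], [279.0, 204.0]]
125 sq [[384.0, 302.0], [191.0, 372.0], [94.0, 258.0], [279.0, 197.0]]
```

View pics/s3b.png

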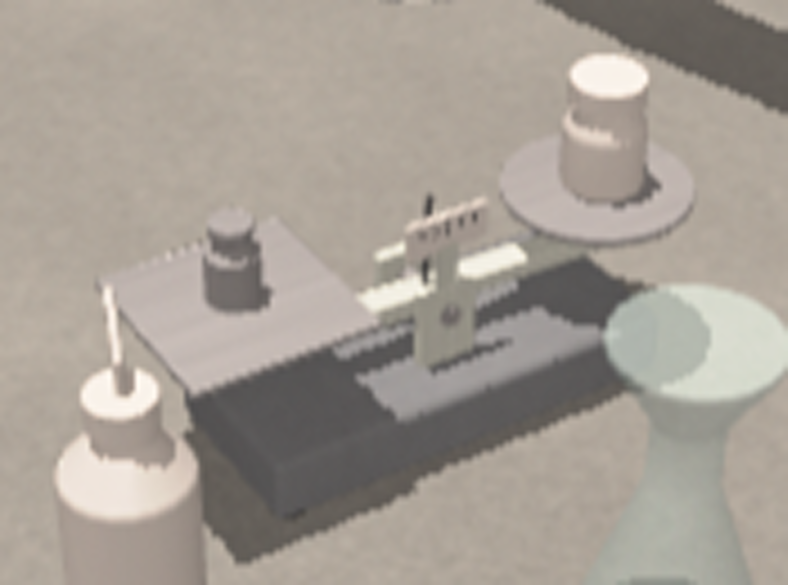

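The pan now floats close to level with w200 on it. I'll measure the pan's front-edge shift against the empty (level) and stop images.

Run:
```python
from h import *
E={}
for f in('scene0','s1','s2','s3'):
    g=cv2.GaussianBlur(cv2.imread(f'pics/{f}.png',0).astype(float),(3,3),0)
    r=[]
    for u in range(248,270):
        lo=150+int((393-(u-243)*68/40.5-50)/4.5);c=g[lo:lo+20,u]
        d=c[:-1]-c[1:];k=int(np.argmax(d[1:-1]))+1
        r.append(lo+k+.5*(d[k-1]-d[k+1])/(d[k-1]-2*d[k]+d[k+1]))
    E[f]=np.array(r)
b=E['scene0']
for f in E:print(f,np.median(b-E[f]).round(2),(b-E[f]).std().round(2))
```

```text
scene0 0.0 0.0
s1 -0.01 0.01
s2 6.52 0.14
s3 1.51 0.13
```

The edge rose 1.51 px, against 6.52 px at the stop. That is about +0.037 rad, so the jar is about 246 g and w50 is the one to add. It goes 32 mm toward -x on the pan, beside w200.

Request:
send_rows(series=[{"ax": 0,"ay": 0.004,"az": 0,"dx": 0.2,"dy": -0.2,"dz": 4,"hand": 0.45},{"ax": 0,"ay": 0.004,"az": 0,"dx": 0.2,"dy": -0.2,"dz": 9,"hand": 0.45},{"ax": 0,"ay": 0.004,"az": 0,"dx": 0.2,"dy": -0.2,"dz": 14,"hand": 0.45},{"ax": 0,"ay": 0.004,"az": 0,"dx": 0.2,"dy": -0.2,"dz": 18,"hand": 0.45},{"ax": 0,"ay": 0.004,"az": 0,"dx": 0.2,"dy": -0.2,"dz": 20.5,"hand": 0.45},{"ax": 0,"ay": 0.004,"az": 0,"dx": 0.2,"dy": -0.2,"dz": 22.5,"hand": 0.45},{"ax": 0,"ay": 0.004,"az": 0,"dx": 0.2,"dy": -0.2,"dz": 23.6,"hand": 0.45},{"ax": 0,"ay": 0.004,"az": 0,"dx": 0.2,"dy": -0.2,"dz": 23.6,"hand": 0.45},{"ax": 0,"ay": 0.004,"az": 0,"dx": 0.2,"dy": -0.2,"dz": 23.6,"hand": 0.45}])

```text
clock: 16.2
eef_pos: [571.1, 359.4, 8.9]
tool_rot: [-3.141, 0.001, -0.001]
force: [0.5, 0.9, 0.4]
width: 47.1
gripper_force: 0.0
```

Request:
send_rows(series=[{"ax": 0,"ay": 0,"az": 0,"dx": 0,"dy": 0,"dz": 0,"hand": 1},{"ax": 0,"ay": 0,"az": 0,"dx": 0,"dy": 0,"dz": 0,"hand": 1},{"ax": 0,"ay": 0,"az": 0,"dx": 0,"dy": 0,"dz": 0,"hand": 1},{"ax": 0,"ay": 0,"az": 0,"dx": 0,"dy": 0,"dz": 0,"hand": 1},{"ax": 0,"ay": 0,"az": 0,"dx": 0,"dy": 0,"dz": 0,"hand": 1},{"ax": 0,"ay": 0,"az": 0,"dx": 0,"dy": 0,"dz": 0,"hand": 1},{"ax": 0,"ay": 0,"az": 0,"dx": 0,"dy": 0,"dz": 0,"hand": 1}])

```text
clock: 16.9
eef_pos: [571.1, 360.0, 9.6]
tool_rot: [-3.141, 0.0, -0.0]
force: [-0.9, -1.5, 6.3]
width: 15.5
gripper_force: 58.5
```

Request:
send_rows(series=[{"ax": 0,"ay": 0,"az": 0,"dx": 0,"dy": 0,"dz": -2,"hand": 1},{"ax": 0,"ay": 0,"az": 0,"dx": 0,"dy": 0,"dz": -5,"hand": 1},{"ax": 0,"ay": 0,"az": 0,"dx": 0,"dy": 0,"dz": -9,"hand": 1},{"ax": 0,"ay": 0,"az": 0,"dx": 0,"dy": 0,"dz": -13,"hand": 1},{"ax": 0,"ay": 0,"az": 0,"dx": 0,"dy": 0,"dz": -17,"hand": 1},{"ax": 0,"ay": 0,"az": 0,"dx": 0,"dy": 0,"dz": -21,"hand": 1},{"ax": 0,"ay": 0,"az": 0,"dx": 0,"dy": 0,"dz": -23.5,"hand": 1},{"ax": 0,"ay": 0,"az": 0,"dx": 0,"dy": 0,"dz": -23.5,"hand": 1}])

```text
clock: 17.7
eef_pos: [573.0, 360.8, 248.2]
tool_rot: [-3.137, -0.006, -0.0]
force: [0.7, -0.2, -0.7]
width: 15.8
gripper_force: 58.8
```

Run:
```python
from h import *
plan((600,-112.6,240,.54))
```

```text
at [573.  360.8 248.2] [-3.137 -0.006 -0.   ] w 15.8 t 17.7 q [-0.68  0.65  0.14  1.42 -0.1   1.06 -2.09]
(600, -112.6, 240, 0.54) d cm [ 2.71 47.34  0.61] a [-0.003 -0.007 -0.54 ]
```

Request:
send_rows(series=[{"ax": 0,"ay": -0.006,"az": -0.06,"dx": 0.3,"dy": 3,"dz": 0,"hand": 1},{"ax": 0,"ay": -0.006,"az": -0.12,"dx": 0.6,"dy": 7.6,"dz": 0,"hand": 1},{"ax": 0,"ay": -0.006,"az": -0.18,"dx": 0.9,"dy": 12.2,"dz": 0,"hand": 1},{"ax": 0,"ay": -0.006,"az": -0.24,"dx": 1.2,"dy": 16.8,"dz": 0,"hand": 1},{"ax": 0,"ay": -0.006,"az": -0.3,"dx": 1.5,"dy": 21.4,"dz": 0,"hand": 1},{"ax": 0,"ay": -0.006,"az": -0.36,"dx": 1.8,"dy": 26,"dz": 0,"hand": 1},{"ax": 0,"ay": -0.006,"az": -0.42,"dx": 2.1,"dy": 30.6,"dz": 0,"hand": 1},{"ax": 0,"ay": -0.006,"az": -0.48,"dx": 2.4,"dy": 35.2,"dz": 0,"hand": 1},{"ax": 0,"ay": -0.006,"az": -0.54,"dx": 2.7,"dy": 39.8,"dz": 0,"hand": 1},{"ax": 0,"ay": -0.006,"az": -0.54,"dx": 2.7,"dy": 43,"dz": 0,"hand": 1}])

```text
clock: 18.7
eef_pos: [596.8, -74.9, 242.1]
tool_rot: [-3.14, 0.01, 0.538]
force: [0.1, -0.2, -0.5]
width: 15.5
gripper_force: 58.8
```

Request:
send_rows(series=[{"ax": 0,"ay": 0,"az": 0,"dx": -1.9,"dy": 3,"dz": 0,"hand": 1},{"ax": 0,"ay": 0,"az": 0,"dx": -2.2,"dy": 3.6,"dz": 0,"hand": 1},{"ax": 0,"ay": 0,"az": 0,"dx": -2.2,"dy": 3.6,"dz": 0,"hand": 1},{"ax": 0,"ay": 0,"az": 0,"dx": -2.2,"dy": 3.6,"dz": 0,"hand": 1},{"ax": 0,"ay": 0,"az": 0,"dx": -2.2,"dy": 3.6,"dz": 0,"hand": 1}])

```text
clock: 19.2
eef_pos: [597.4, -110.2, 242.8]
tool_rot: [-3.138, 0.007, 0.543]
force: [-0.2, 0.0, 0.4]
width: 15.5
gripper_force: 58.8
```

Run:
```python
from h import *
plan((600,-112.6,240,.54),(600,-112.6,118,.54))
```

```text
at [ 597.4 -110.2  242.8] [-3.138  0.007  0.543] w 15.5 t 19.2 q [ 0.13  0.56  0.    1.62  0.    0.97 -0.89]
(600, -112.6, 240, 0.54) d cm [0.1  0.34 0.28] a [-0.004  0.007  0.003]
(600, -112.6, 118, 0.54) d cm [ 0.19  0.39 12.48] a [-0.004  0.007  0.003]
```

Request:
send_rows(series=[{"ax": 0,"ay": 0.006,"az": 0,"dx": 0,"dy": 0.3,"dz": 3,"hand": 1},{"ax": 0,"ay": 0.006,"az": 0,"dx": 0,"dy": 0.3,"dz": 6.5,"hand": 1},{"ax": 0,"ay": 0.006,"az": 0,"dx": 0,"dy": 0.3,"dz": 9,"hand": 1},{"ax": 0,"ay": 0.006,"az": 0,"dx": 0,"dy": 0.3,"dz": 10.7,"hand": 1},{"ax": 0,"ay": 0.006,"az": 0,"dx": 0,"dy": 0.3,"dz": 11.7,"hand": 1},{"ax": 0,"ay": 0.006,"az": 0,"dx": 0,"dy": 0.3,"dz": 12.4,"hand": 1},{"ax": 0,"ay": 0.006,"az": 0,"dx": 0,"dy": 0.3,"dz": 12.4,"hand": 1},{"ax": 0,"ay": 0.006,"az": 0,"dx": 0,"dy": 0.3,"dz": 12.4,"hand": 1}])

```text
clock: 20.0
eef_pos: [598.5, -115.3, 119.9]
tool_rot: [-3.14, 0.001, 0.54]
force: [0.3, 1.0, -0.0]
width: 15.5
gripper_force: 58.9
```

Request:
send_rows(series=[{"ax": 0,"ay": 0,"az": 0,"dx": 0,"dy": 0,"dz": 0,"hand": 0.75},{"ax": 0,"ay": 0,"az": 0,"dx": 0,"dy": 0,"dz": 0,"hand": 0.7},{"ax": 0,"ay": 0,"az": 0,"dx": 0,"dy": 0,"dz": 0,"hand": 0.6},{"ax": 0,"ay": 0,"az": 0,"dx": 0,"dy": 0,"dz": 0,"hand": 0.5},{"ax": 0,"ay": 0,"az": 0,"dx": 0,"dy": 0,"dz": 0,"hand": 0.45},{"ax": 0,"ay": 0,"az": 0,"dx": 0,"dy": 0,"dz": 0,"hand": 0.45}])

```text
clock: 20.6
eef_pos: [597.9, -115.5, 119.1]
tool_rot: [-3.139, 0.002, 0.54]
force: [-0.3, -0.4, -0.4]
width: 46.8
gripper_force: 0.0
```

Request:
send_rows(series=[{"ax": 0,"ay": 0,"az": 0,"dx": 0,"dy": 0,"dz": -1,"hand": 0.45},{"ax": 0,"ay": 0,"az": 0,"dx": 0,"dy": 0,"dz": -3,"hand": 0.45},{"ax": 0,"ay": 0,"az": 0,"dx": 0,"dy": 0,"dz": -6,"hand": 0.45},{"ax": 0,"ay": 0,"az": 0,"dx": 0,"dy": 0,"dz": -10,"hand": 0.45},{"ax": 0,"ay": 0,"az": 0,"dx": 0,"dy": 0,"dz": -14,"hand": 0.45},{"ax": 0,"ay": 0,"az": 0,"dx": 0,"dy": 0,"dz": -17,"hand": 0.45},{"ax": 0,"ay": 0,"az": 0,"dx": 0,"dy": 0,"dz": -17,"hand": 0.45},{"ax": 0,"ay": 0,"az": 0,"dx": 0,"dy": 0,"dz": -17,"hand": 0.45},{"ax": 0,"ay": 0,"az": 0,"dx": 0,"dy": 0,"dz": -17,"hand": 0.45},{"ax": 0,"ay": 0,"az": 0,"dx": 0,"dy": 0,"dz": -17,"hand": 0.45}])

```text
clock: 21.6
eef_pos: [597.5, -115.6, 287.8]
tool_rot: [-3.137, 0.004, 0.54]
force: [-0.3, 0.8, -0.6]
width: 46.9
gripper_force: 0.0
```

Run:
```python
from h import *
grab('scene','s4.png')
a=cv2.imread('pics/s4.png');cv2.imwrite('pics/s4b.png',cv2.resize(a[120:280,130:390],None,fx=3,fy=3,interpolation=cv2.INTER_CUBIC))
E={}
for f in('scene0','s4'):
    g=cv2.GaussianBlur(cv2.imread(f'pics/{f}.png',0).astype(float),(3,3),0)
    r=[]
    for u in range(248,270):
        lo=150+int((393-(u-243)*68/40.5-50)/4.5);c=g[lo:lo+20,u]
        d=c[:-1]-c[1:];k=int(np.argmax(d[1:-1]))+1
        r.append(lo+k+.5*(d[k-1]-d[k+1])/(d[k-1]-2*d[k]+d[k+1]))
    E[f]=np.array(r)
print(np.median(E['scene0']-E['s4']))
```

```text
-0.09648600705229171
```

View pics/s4b.png

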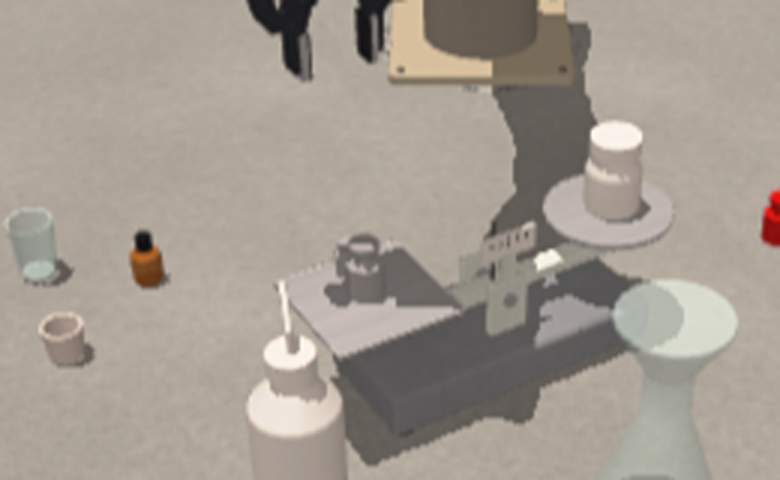

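The jar stands upright at (614,170) on the round pan, w200 at (364,268) with w50 just behind it at (345,262), and the bystanders are undisturbed. The edge offset is -0.1 px, about -0.002 rad, so the beam is level. Handing in.

```bash
python3 -c "
from h import *
print(finish_job())"
```

```text
the job is handed in; nothing more can be done
None
```

The jar (about 246 g) is on the round pan, balanced by the 200 g and 50 g weights on the square pan; the beam measured level to about 0.002 rad and the job is handed in, though no verdict came back.

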